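Close the consumables chest

TASK

Before grinding starts, close up the grey consumables chest with the fingertips: gently push both drawers fully home first, then gently push the open lid down until it is fully shut. Do not pull the drawers or the lid farther open, do not slam them, do not pick anything up, and leave the things in the chest's till and on the bench where they are. Finish clear of everything.

Things in the scene. Friction and masses are not known exactly. Their poses are not given: they have to be found in the camera images.
- chest: Fixed grey sheet-steel chest, 170 deep (x) by 304 wide (y) by 91 mm high without lid. Origin at the centre of its underside on the bench; its x points from the drawer side (front, towards the robot) to the hinge side (back), y to its left, z up. It stands at any small yaw. Lower 60 mm: two drawers side by side; above: an open till 31 mm deep with the lid over it.
- left_drawer (a joint): How far the left (+y of chest) drawer is out, m: 0 fully home (against its stop), 0.1 fully out; it slides along the chest's x, and is pushed home towards +x. Needs about 1.5 N, a little more when moved fast. It stays where it is left.
- right_drawer (a joint): The same for the right (-y of chest) drawer.
- left_drawer_front (a point): Middle of the outer face of the left drawer's flat, handle-less front (140 wide by 46 mm high, from 8 to 54 mm above the bench; this point is 33 mm above it). When the drawer is home, this face is flush with the chest's front, at x = -85 mm in the chest's frame. The lid, when open, does not overhang it.
- right_drawer_front (a point): The same point on the right drawer's front.
- lid (a joint): Opening angle of the lid, rad: 0 shut, 1.57 standing upright; it stops at 1.6. The lid is a 5 mm panel, 178 long from hinge to free edge and 308 mm wide, with a 12 mm skirt along the free edge (reaching 7 mm below the underside). Its stiff friction hinge holds it at any angle; pushing it shut takes 1 to 3.5 N at the free edge.
- lid_edge (a point): Middle of the lid's free edge, on the outer (top) face. At lid angle a it lies about 178 mm * cos a in front of the hinge (towards the chest's -x) and 178 mm * sin a above it.
- lid_hinge (a point): Middle of the hinge line, which runs along the chest's y at its back edge (chest x = +85 mm), 91 mm above the bench. The lid's underside lies in the hinge plane; its outer face is 5 mm farther out.
- bush: Loose steel bush, 36 mm across, 22 high, standing in the till below its rim. Origin under its centre. Leave it.
- collar: Loose steel collar, 44 mm across, 16 high, lying in the till. Origin under its centre. Leave it.
- spray: Red spray can, 54 mm across, 150 high, upright on the bench beside the chest's left end. Origin under its centre. Leave it.
- mallet: Wooden mallet, 260 mm long, lying on the bench beside the chest's right end. Leave it.
- flange: Steel neck flange, 90 mm across, 60 high, standing on the bench in front of the chest, to the left. Origin under its centre. Leave it.
- offcut: Wooden offcut, 140 by 50 by 22 mm high, lying in front of the chest, to the right. Origin under its centre. Leave it.

How it is judged (in metres and radians):
On the way, in this order (a step that is already met when the one before it is completed fails the run):
1. both drawers are fully home, the lid still open (value of joint each of left_drawer, right_drawer below 0.005 m), for 0.2 s.
2. then the lid is shut (value of joint lid below 0.04 rad), for 0.2 s.
At the end, for the whole second after the job is handed in: Both drawers are within 5 mm of fully home and the lid is within 0.04 rad (7 mm at its free edge) of shut (all of step 1 and value of joint lid below 0.04 rad); the robot touches nothing.
It fails at once if a drawer is pulled farther out than it stood (beyond 80 mm) or the lid is raised beyond 1.5 rad (value of joint any of left_drawer, right_drawer above 0.08 m or value of joint lid above 1.5 rad).
It fails at once if a drawer is slammed (faster than 0.4 m/s) or the lid is slammed (faster than 2.5 rad/s) (velocity of joint any of left_drawer, right_drawer below -0.4 m/s or velocity of joint lid below -2.5 rad/s).
It fails at once if a loose thing in the till or on the bench is lifted or moved by more than 25 mm (distance of any of bush, collar, spray, mallet, flange, offcut from where it was at the start of the episode above 0.025 m).
It also fails if it takes over 64 s, if anything falls off the work surface, if the arm or the gripper's body presses on something with over 40 N, if the wrist force passes 120 N, or if a joint passes its speed limit or range.

ROBOT

A 6-joint arm with a two-finger parallel gripper is mounted at the origin on the work surface. World frame = base frame: x ahead of the robot, y to its left, z up, the work surface at z = 0. Lengths are in mm, angles in rad, forces in N, time in s.
With the tool pointing down it reaches from about 200 to 875 mm from the base axis. Payload 3.4 kg.
Tool frame: the origin (TCP) lies midway between the tips of the shut fingers; the grasp point (between the pads) lies grip_point_offset behind it (grip_point_offset is the distance from the TCP to the grasp point, in mm); z points along the fingers, x is the direction in which the jaws open and shut, and the axes are right-handed (so a half turn about z gives the same grasp; the last joint's range is limited). The gripper opens to 94 mm and grips with 3 to 60 N. Pads are 16 mm wide; open, the fingers measure 119 mm over their backs; the gripper's body (75 mm by 177 mm) begins 78 mm behind the grasp point.
Start: joints at [1.083, 0.276, 1.505, -0, 1.361, -0.121], TCP at [206.232, 536.781, 205.493] pointing down, gripper open.
Joint ranges: [-2.89, 2.89], [-0.75, 2.08], [0.22, 2.7], [-1.18, 4.32], [0.11, 2.71], [-2.7, 2.7]. Speed limits (rad/s): [2.57, 2.57, 3.14, 3.14, 3.14, 3.14].

INTERFACE

Orientations are given as [roll, pitch, yaw] about the fixed x, y, z axes, in that order (R = Rz(yaw) Ry(pitch) Rx(roll)).
In Python, from cell import * gives the robot as it stands. The module is installed in compiled form; this text tells all that it offers.
- The arm moves only by the tool move_arm, never from a script. Its argument "motion" is a list of rows, each a list of 7 numbers: the shift along the tool's x, y, z in mm, then the turn, a rotation vector about the tool's x, y, z in units of 6 degrees (1.0 is 6 degrees), then the closure, from 0 (fully open) to 1 (shut). A call has exactly 5 rows; each row shifts and turns the pose as measured when the row begins, along the tool's axes as they then stand; what a row does not reach is not made up. A row lasts 1/8 s, in which the tool goes at most 62.5 mm and 10.7 degrees, less where a joint would pass 70% of its speed; a pose out of reach is approached as far as the arm can. A call with a gripper value outside its range is refused whole. The fingers move at their own pace and stop on an object; "force" is the grip in N (left out, the last holds). Time passes only in rows, so rows that do not move let the fingers close, or fill a call up. It gives the time, the measured TCP pose, the force and the opening at its end, in the units of the state.
- observe(): the state, without advancing time (a new reading comes with each control period).
- camera(name): name is "scene" or "top" or "wrist"; returns a dict with "frame" (480x640x3 uint8, red, green, blue), "fx", "fy", "cx", "cy" (pixels), "k1" (the pictures are not rectified: a ray, as slopes to the right and down, at radius r is drawn at 1 + k1 r^2 times it, then the intrinsics apply), "extrinsics" (4x4, takes a point from camera to world coordinates). Camera axes: x right, y down, z forward; pixel columns grow to the right and rows downward; lengths in mm; the calibration is good to about 2 mm. A picture is of the moment at which its call begins. There is no depth.
- close_job(): hands the job in, once; it reports no verdict.
The state is a dict: "t": time; "q": joint angles; "dq": joint speeds; "tau": joint torques, N m; "ee_pos": TCP position; "ee_rot": TCP orientation; "force": force on the tool from outside, world axes, zero at the start; "wrist_torque": the same for the moment, N m; "gripper_width": opening from 0.0 (shut) to 1.0 (fully open).
Only numpy, scipy, OpenCV 4.12 (cv2) and the standard library are available. Lean on these libraries where they do the work, as an engineer would, in place of code of your own. Each camera call takes 0.05 s, during which the arm holds its last target.

## Working session

There is one attempt and no reset: what is moved stays moved. The work goes in short steps, Python scripts to look and compute and a tool call to move; the robot and the scene stay as the last step left them, time stands still between calls to the robot, and variables do not carry over. Pictures are saved under pics/ and viewed, and the job is handed in when it is done.

Besides the shell and the picture viewer there is one more tool, called after "Call:" as name(argument=value, ...) on one line, values as JSON. move_arm: Moves the arm, as the interface text tells. Its arguments: {"type":"object","properties":{"motion":{"type":"array"},"force":{"type":"number"}},"required":["motion"]}

```bash
mkdir -p pics; python3 - <<'E'
from cell import *
import cv2
s=observe();print({k:(s[k]) for k in s})
for n in("scene","top"):
    c=camera(n);cv2.imwrite(f"pics/{n}0.png",c["frame"][:,:,::-1]);print(n,c["fx"],c["fy"],c["cx"],c["cy"],c["k1"],c["extrinsics"])
E
```

```text
{'t': 0.0, 'q': array([ 1.08296168e+00,  2.76573198e-01,  1.50614023e+00,  1.81373383e-06,
        1.36068719e+00, -1.20984815e-01]), 'dq': array([-0.00032472, -0.00014958,  0.00075795, -0.0004913 , -0.00076311,
        0.00116056]), 'tau': array([-1.77041642e-03, -4.04574895e+01, -2.37235057e+01,  7.01710721e-02,
        3.45603295e-02, -1.55685257e-04]), 'ee_pos': array([205.96334109, 536.22946678, 204.61435023]), 'ee_rot': array([-3.14137269e+00,  1.79453406e-03,  1.20394631e+00]), 'force': array([-0.39739333, -0.39639107, -0.02676684]), 'wrist_torque': array([-0.01655112,  0.00905512, -0.03990578]), 'gripper_width': 0.9988518162506727}
scene 457.45098926093056 457.45098926093056 316.46131147372444 238.04690145225103 -0.036508966764020205 [[ 9.84034756e-01 -1.14102643e-01  1.36587649e-01  3.98712963e+02]
 [-1.76780149e-01 -7.15465905e-01  6.75912211e-01 -5.75255001e+02]
 [ 2.06004358e-02 -6.89267093e-01 -7.24214400e-01  7.22067929e+02]
 [ 0.00000000e+00  0.00000000e+00  0.00000000e+00  1.00000000e+00]]
top 612.9366892661965 612.9366892661965 314.1040093572819 237.59633470474597 0.0428992006139401 [[-2.02268916e-02 -9.71985666e-01  2.34168181e-01  2.91666324e+02]
 [-9.99769443e-01  1.79755311e-02 -1.17448472e-02  5.35600051e+01]
 [ 7.20652568e-03 -2.34351754e-01 -9.72125157e-01  1.14284696e+03]
 [ 0.00000000e+00  0.00000000e+00  0.00000000e+00  1.00000000e+00]]
```

View pics/scene0.png

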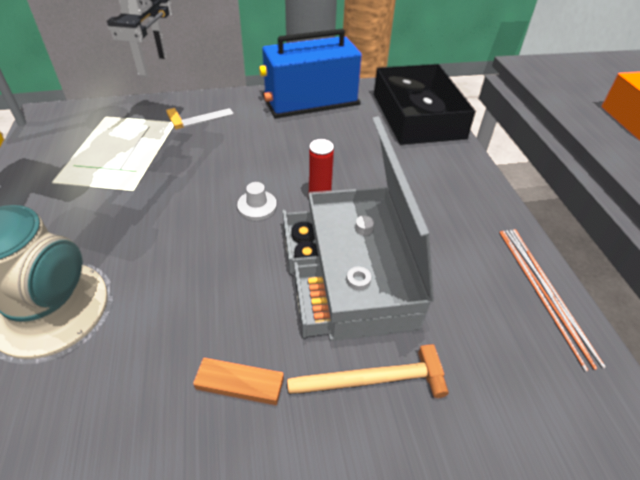

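View pics/top0.png

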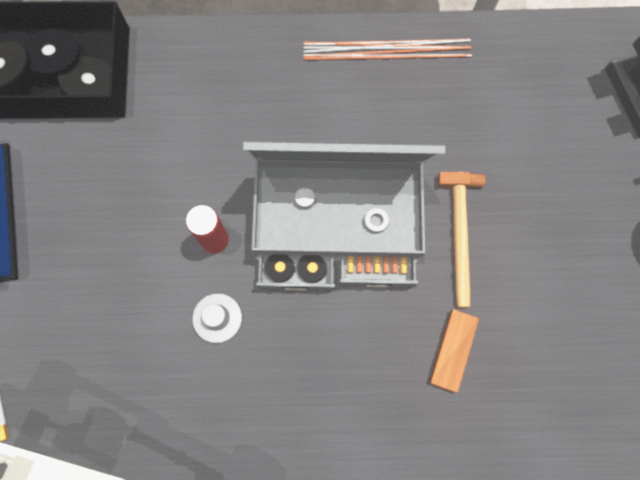

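The top picture shows the chest at about (255–425, 155–255). The left drawer front is near (296,290) and the right near (378,286). The lid's free edge runs from (245,147) to (443,150). I'll enlarge this area.

```bash
python3 - <<'E'
import cv2
f=cv2.imread("pics/top0.png")
cv2.imwrite("pics/t1.png",cv2.resize(f[235:305,240:440],None,fx=4,fy=4,interpolation=cv2.INTER_CUBIC))
cv2.imwrite("pics/t2.png",cv2.resize(f[130:260,235:455],None,fx=3.6,fy=3.6,interpolation=cv2.INTER_CUBIC))
f=cv2.imread("pics/scene0.png")
cv2.imwrite("pics/s1.png",cv2.resize(f[110:350,270:450],None,fx=2.5,fy=2.5,interpolation=cv2.INTER_CUBIC))
E
```

```text
(no output)
```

View pics/t1.png

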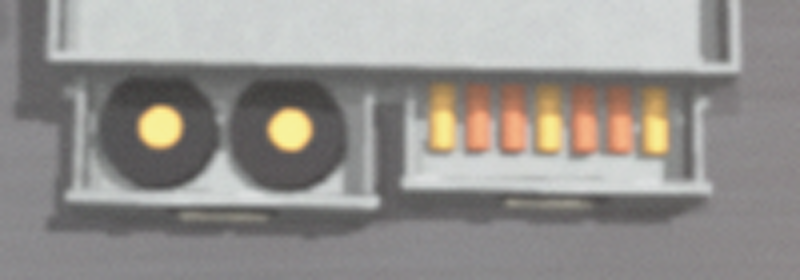

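View pics/t2.png

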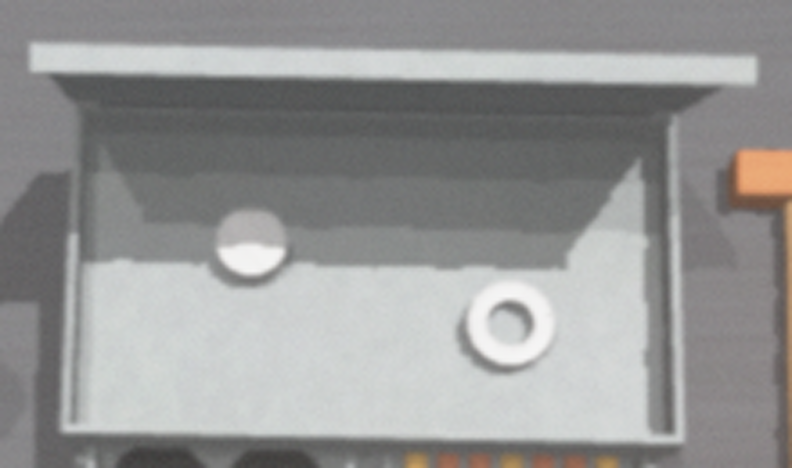

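View pics/s1.png

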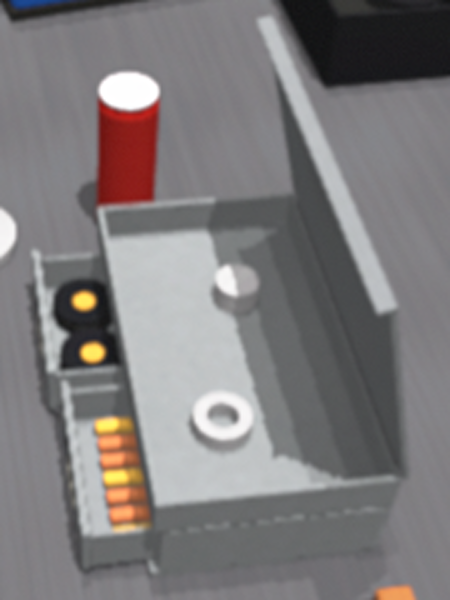

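```bash
cat > h.py <<'E'
import numpy as np, cv2
CAL={}
def ray(c,u,v):
    K=np.array([[c["fx"],0,c["cx"]],[0,c["fy"],c["cy"]],[0,0,1.]])
    p=cv2.undistortPoints(np.array([[[u,v]]],float),K,np.array([c["k1"],0,0,0.]))[0,0]
    E=np.array(c["extrinsics"]);return E[:3,3],E[:3,:3]@np.array([p[0],p[1],1])
def atz(c,u,v,z):
    o,d=ray(c,u,v);return o+d*(z-o[2])/d[2]
def proj(c,P):
    E=np.array(c["extrinsics"]);p=E[:3,:3].T@(np.array(P)-E[:3,3]);x=p[:2]/p[2];x=x*(1+c["k1"]*(x@x));return np.array([c["fx"]*x[0]+c["cx"],c["fy"]*x[1]+c["cy"]])
E
python3 - <<'E'
from cell import *
from h import *
np.set_printoptions(precision=1,suppress=True)
c=camera("top")
L=atz(c,252,250.5,91);R=atz(c,425,253,91);d=L-R;yaw=np.arctan2(-d[0],d[1]);print(L,R,np.linalg.norm(d),yaw)
for p in[(256.5,284.7),(335,287),(340.5,282),(418,283.2)]:print(atz(c,*p,54))
ex=np.array([np.cos(yaw),np.sin(yaw),0]);ey=np.array([-ex[1],ex[0],0])
m=(L+R)/2;O=m+85*ex;O[2]=0;print("O",O)
for p in[(256.5,284.7),(335,287),(340.5,282),(418,283.2)]:
    q=atz(c,*p,54)-O;print(q@ex,q@ey)
H=O+85*ex;H[2]=91
for cn in("top","scene"):
  cc=camera(cn)
  for a in(1.2,1.25,1.3,1.35,1.4,1.45):
    e=H+178*(-np.cos(a)*ex+np.array([0,0,np.sin(a)]));o=5*(np.sin(a)*ex+np.array([0,0,np.cos(a)]));i=-o*7/5
    print(cn,a,[proj(cc,e+s*154*ey+w) for s in(1,-1) for w in(o,i)])
for n,u,v,z in[("spray",202,220,150),("flangetop",213,315,60),("offcut",455,350,22)]:print(n,atz(c,u,v,z), end='')
for u,v in[(463,311),(477,318),(432,384),(455,391),(441,175),(463,305)]:print(atz(c,u,v,22))
E
```

```text
[523.8 150.3  91. ] [ 513.6 -153.1   91. ] 303.54807748889505 -0.03336669546549255
[469.1 145.4  54. ]
[462.2   4.8  54. ]
[471.1  -5.3  54. ]
[ 466.3 -144.3   54. ]
O [603.7  -4.3   0. ]
-139.52028321213183 145.0590869811452
-141.6977378108023 4.345159111087087
-132.49713551276173 -5.489016709025107
-132.5877479492245 -144.57143999216723
top 1.2 [array([243.1, 156.6]), array([243.2, 164.6]), array([444.5, 159.6]), array([444.2, 167.5])]
top 1.25 [array([243.2, 150.8]), array([243.1, 158.7]), array([444.7, 153.7]), array([444.5, 161.6])]
top 1.3 [array([243.2, 144.9]), array([243.1, 152.8]), array([444.9, 147.8]), array([444.7, 155.7])]
top 1.35 [array([243.3, 139.1]), array([243.2, 146.9]), array([445., 142.]), array([444.8, 149.9])]
top 1.4 [array([243.4, 133.3]), array([243.3, 141.1]), array([445. , 136.2]), array([444.9, 144. ])]
top 1.45 [array([243.6, 127.7]), array([243.4, 135.3]), array([444.9, 130.6]), array([445. , 138.2])]
scene 1.2 [array([366.4, 118. ]), array([360.4, 120.4]), array([413.9, 235.2]), array([405.8, 238. ])]
scene 1.25 [array([371. , 116.5]), array([364.9, 118.6]), array([420. , 233.3]), array([411.8, 235.8])]
scene 1.3 [array([375.6, 115.1]), array([369.4, 117. ]), array([426.2, 231.6]), array([417.9, 233.9])]
scene 1.35 [array([380.2, 114. ]), array([374. , 115.5]), array([432.3, 230.1]), array([424. , 232.1])]
scene 1.4 [array([384.8, 113. ]), array([378.6, 114.3]), array([438.5, 228.8]), array([430.2, 230.5])]
scene 1.45 [array([389.5, 112.2]), array([383.2, 113.3]), array([444.6, 227.7]), array([436.3, 229.2])]
spray [564.6 228.5 150. ]flangetop [415.8 221.1  60. ]offcut [ 349.1 -209.1   22. ][ 418.8 -229.    22. ]
[ 405.7 -253.4   22. ]
[ 290.6 -163.7   22. ]
[ 278.  -203.5   22. ]
[ 681.2 -207.    22. ]
[ 429.7 -229.9   22. ]
```

The top picture gives these values:

| Item | Measured |
|---|---|
| Rim width | 303.5 mm (given as 304) |
| Chest yaw | about -0.033 rad |
| Left drawer | about 55 mm out |
| Right drawer | about 47 mm out |
| Lid angle | about 1.32 rad; both cameras agree |

With the gripper open, the fingers span about ±55 mm across the gap between the drawers, so one push can close both.

```bash
cat > plan.py <<'E'
import sys,numpy as np
from cell import *
from scipy.spatial.transform import Rotation as R
# usage: x y z yaw(pitch opt) nrows
a=list(map(float,sys.argv[1:]))
s=observe();p=np.array(s["ee_pos"]);r=R.from_euler("xyz",s["ee_rot"])
tp=np.array(a[:3]);tr=R.from_euler("xyz",[np.pi,0,a[3]]);n=int(a[4])
w=(r.inv()*tr).as_rotvec()
for i in range(n):
    ri=r*R.from_rotvec(w*i/n)
    print(np.round(ri.inv().apply((tp-p)/n),1),np.round(np.degrees(w)/6/n,2))
print(p.round(1),np.round(s["ee_rot"],3),"t",s["t"],"F",np.round(s["force"],1),"gw",round(s["gripper_width"],2))
E
python3 plan.py 390 2 190 1.5374 15
```

```text
[-28.9  24.2   1. ] [-0.    0.   -0.21]
[-29.4  23.6   1. ] [-0.    0.   -0.21]
[-29.9  22.9   1. ] [-0.    0.   -0.21]
[-30.4  22.2   1. ] [-0.    0.   -0.21]
[-30.9  21.6   1. ] [-0.    0.   -0.21]
[-31.4  20.9   1. ] [-0.    0.   -0.21]
[-31.8  20.2   1. ] [-0.    0.   -0.21]
[-32.3  19.5   1. ] [-0.    0.   -0.21]
[-32.7  18.7   1. ] [-0.    0.   -0.21]
[-33.1  18.    1. ] [-0.    0.   -0.21]
[-33.5  17.3   1. ] [-0.    0.   -0.21]
[-33.9  16.5   1. ] [-0.    0.   -0.21]
[-34.2  15.8   1. ] [-0.    0.   -0.21]
[-34.6  15.    1. ] [-0.    0.   -0.21]
[-34.9  14.2   1. ] [-0.    0.   -0.21]
[206.1 536.6 205.1] [-3.142e+00  1.000e-03  1.204e+00] t 0.25 F [ 0.  -0.   0.1] gw 1.0
```

Call:
move_arm(motion=[[-29,24,1,0,0,-0.2,0],[-29,24,1,0,0,-0.2,0],[-30,23,1,0,0,-0.2,0],[-30,22,1,0,0,-0.2,0],[-31,22,1,0,0,-0.2,0]])

```text
t: 0.88
ee_pos: [269.0, 356.0, 198.9]
ee_rot: [3.141, 0.001, 1.317]
force: [0.7, -0.6, 0.7]
gripper_width: 1.0
```

Call:
move_arm(motion=[[-31,21,1,0,0,-0.2,0],[-32,20,1,0,0,-0.2,0],[-32,20,1,0,0,-0.2,0],[-33,19,1,0,0,-0.2,0],[-33,18,1,0,0,-0.2,0]])

```text
t: 1.5
ee_pos: [332.5, 172.0, 194.3]
ee_rot: [3.139, -0.0, 1.427]
force: [0.3, -0.2, -0.5]
gripper_width: 1.0
```

```bash
python3 plan.py 400 2 190 1.5374 5
```

```text
[-31.7  18.2   0.9] [ 0.    0.   -0.21]
[-32.1  17.5   0.9] [ 0.    0.   -0.21]
[-32.5  16.8   0.9] [ 0.    0.   -0.21]
[-32.9  16.1   0.9] [ 0.    0.   -0.21]
[-33.2  15.4   0.9] [ 0.    0.   -0.21]
[332.5 172.  194.3] [ 3.139 -0.     1.427] t 1.5 F [ 0.3 -0.2 -0.5] gw 1.0
```

Call:
move_arm(motion=[[-32,18,1,0,0,-0.2,0],[-33,18,1,0,0,-0.2,0],[-33,17,1,0,0,-0.2,0],[-34,16,1,0,0,-0.3,0],[-34,15,1,0,0,-0.3,0]])

```text
t: 2.12
ee_pos: [401.2, -7.6, 190.0]
ee_rot: [3.136, -0.0, 1.556]
force: [-0.2, -0.9, 0.0]
gripper_width: 1.001
```

```bash
python3 plan.py 425 1.5 28 1.5374 5
```

```text
[ 1.9  4.6 32.4] [ 0.01 -0.    0.04]
[ 1.9  4.6 32.4] [ 0.01 -0.    0.04]
[ 1.9  4.6 32.4] [ 0.01 -0.    0.04]
[ 1.9  4.6 32.4] [ 0.01 -0.    0.04]
[ 2.   4.7 32.4] [ 0.01 -0.    0.04]
[401.2  -7.6 190. ] [ 3.136 -0.     1.556] t 2.125 F [-0.2 -0.9  0. ] gw 1.0
```

Call:
move_arm(motion=[[2,5,32,0,0,0,0],[2,5,32,0,0,0,0],[2,5,32,0,0,0.1,0],[2,5,32,0,0,0.1,0],[2,4,30,0,0,0,0]])

```text
t: 2.75
ee_pos: [432.1, -2.3, 30.7]
ee_rot: [3.126, 0.002, 1.528]
force: [0.8, -0.1, 0.1]
gripper_width: 1.001
```

Call:
move_arm(motion=[[0,0,0,0,0,0,0],[0,0,0,0,0,0,0],[0,0,0,0,0,0,0],[0,0,0,0,0,0,0],[0,0,0,0,0,0,0]])

```text
t: 3.38
ee_pos: [432.8, -2.5, 32.6]
ee_rot: [3.124, 0.002, 1.528]
force: [0.6, 0.3, 0.5]
gripper_width: 1.001
```

```bash
python3 plan.py 500 -1 28 1.5374 5; python3 - <<'E'
from cell import *
import cv2
c=camera("top");cv2.imwrite("pics/top1.png",cv2.resize(c["frame"][130:330,180:500,::-1],None,fx=2.5,fy=2.5))
E
```

```text
[ 0.9 13.4  1.1] [ 0.03  0.   -0.02]
[ 0.8 13.4  1.1] [ 0.03  0.   -0.02]
[ 0.8 13.4  1.1] [ 0.03  0.   -0.02]
[ 0.8 13.4  1. ] [ 0.03  0.   -0.02]
[ 0.8 13.4  1. ] [ 0.03  0.   -0.02]
[432.8  -2.5  32.6] [3.124e+00 2.000e-03 1.528e+00] t 3.375 F [0.6 0.3 0.5] gw 1.0
```

View pics/top1.png

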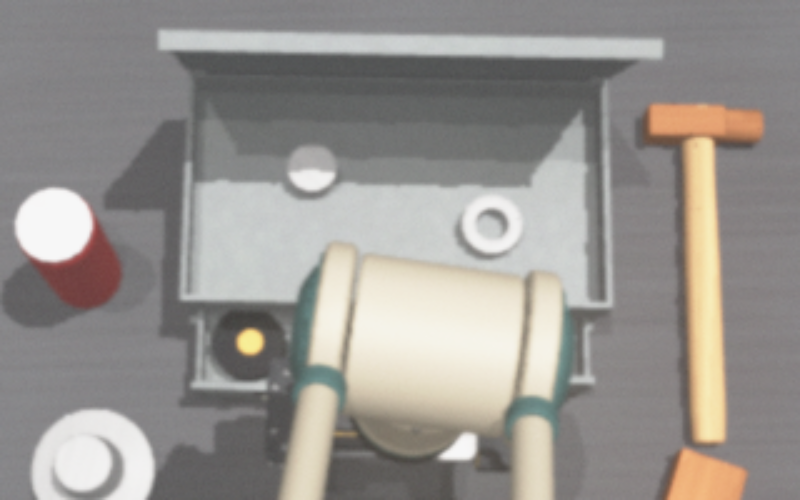

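The picture shows the arm's wrist over the fronts (around 430,350). The drawers, spray can (55,225), flange (95,465), mallet and offcut look unmoved. Now a slow push along tool y.

Call:
move_arm(motion=[[0,8,0,0.1,0,0,0],[0.5,8,0.5,0,0,0,0],[0.5,8,0.5,0,0,0,0],[0.5,8,0.5,0,0,0,0],[0.5,8,0.5,0,0,0,0]])

```text
t: 4.05
ee_pos: [472.0, -2.1, 30.3]
ee_rot: [-3.14, 0.002, 1.529]
force: [-3.7, -0.8, 2.7]
gripper_width: 0.998
```

Call:
move_arm(motion=[[0,6,0.5,0,0,0,0],[0,6,0.5,0,0,0,0],[0,6,0.5,0,0,0,0],[0,5,0.5,0,0,0,0],[0,5,0.5,0,0,0,0]])

```text
t: 4.68
ee_pos: [500.7, -2.9, 27.2]
ee_rot: [-3.138, 0.002, 1.529]
force: [-4.4, 0.2, 2.2]
gripper_width: 0.997
```

Call:
move_arm(motion=[[0,3,0,0,0,0,0],[0,3,0,0,0,0,0],[0,2,0,0,0,0,0],[0,2,0,0,0,0,0],[0,2,0,0,0,0,0]])

```text
t: 5.3
ee_pos: [508.1, -3.1, 26.8]
ee_rot: [-3.127, 0.002, 1.532]
force: [-7.6, -0.1, 5.3]
gripper_width: 0.998
```

Call:
move_arm(motion=[[0,2,0,0,0,0,0],[0,2,0,0,0,0,0],[0,2,0,0,0,0,0],[0,2,0,0,0,0,0],[0,2,0,0,0,0,0]])

```text
t: 5.92
ee_pos: [506.8, -3.1, 26.6]
ee_rot: [-3.106, 0.002, 1.533]
force: [-7.2, -0.4, 5.4]
gripper_width: 1.001
```

```bash
python3 - <<'E'
from cell import *
import cv2
print(observe()["force"],observe()["wrist_torque"])
c=camera("scene");cv2.imwrite("pics/sc2.png",cv2.resize(c["frame"][150:400,220:470,::-1],None,fx=2.4,fy=2.4))
E
```

```text
[-7.22845411 -0.40354044  5.37350058] [-0.0482643   0.98470598 -0.01669696]
```

View pics/sc2.png

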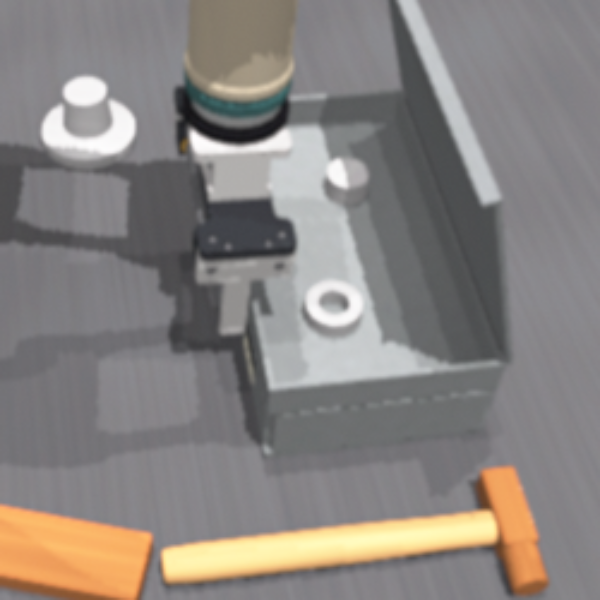

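The right drawer front now looks flush with the chest (about 260,400). The tool has stalled with balanced load on both fingers, moment about z near 0. I'll back off and check.

Call:
move_arm(motion=[[0,-8,0,0,0,0,0],[0,-15,0,-0.2,0,0,0],[0,-20,0,-0.2,0,0,0],[0,-25,-5,0,0,0,0],[0,-25,-20,0,0,0,0]])

```text
t: 6.6
ee_pos: [419.7, -0.3, 52.0]
ee_rot: [3.117, 0.003, 1.532]
force: [-0.0, 0.7, 0.1]
gripper_width: 1.0
```

Call:
move_arm(motion=[[0,-15,-40,0,0,0,0.5],[0,-5,-45,0,0,0,1],[0,0,-50,0,0,0,1],[0,0,-50,0,0,0,1],[0,0,-50,0,0,0,1]])

```text
t: 7.22
ee_pos: [393.5, 1.4, 293.0]
ee_rot: [3.106, 0.003, 1.531]
force: [1.1, 0.7, -0.3]
gripper_width: 0.504
```

```bash
python3 plan.py 440 -2 390 1.5374 5; python3 - <<'E'
from cell import *
import cv2
c=camera("top");cv2.imwrite("pics/top2.png",cv2.resize(c["frame"][130:330,180:500,::-1],None,fx=2.5,fy=2.5))
c=camera("scene");cv2.imwrite("pics/sc3.png",cv2.resize(c["frame"][100:400,170:470,::-1],None,fx=2,fy=2))
E
```

```text
[ -0.4  10.  -19.1] [ 0.07  0.01 -0.01]
[ -0.4   9.9 -19.1] [ 0.07  0.01 -0.01]
[ -0.4   9.7 -19.2] [ 0.07  0.01 -0.01]
[ -0.4   9.6 -19.3] [ 0.07  0.01 -0.01]
[ -0.4   9.4 -19.3] [ 0.07  0.01 -0.01]
[393.5   1.4 293. ] [3.106e+00 3.000e-03 1.531e+00] t 7.225 F [ 1.1  0.7 -0.3] gw 0.5
```

View pics/top2.png

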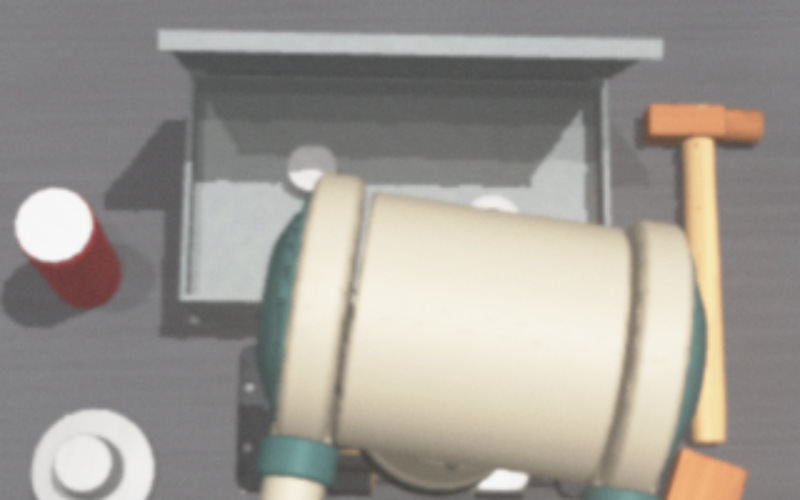

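View pics/sc3.png

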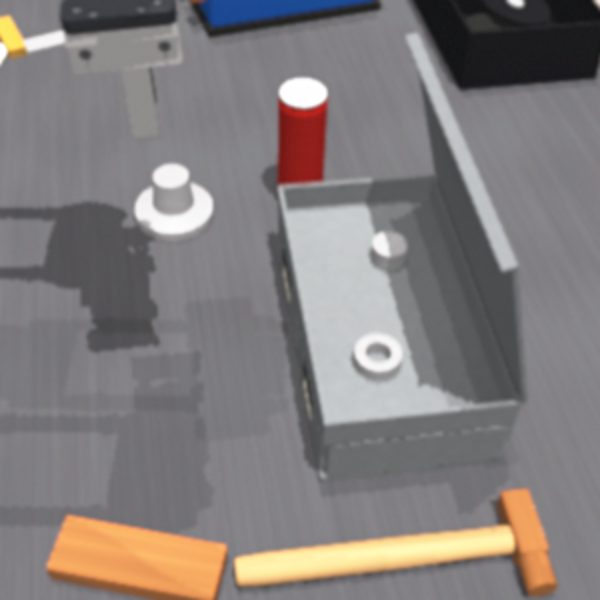

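Both fronts look flush in the scene view, along the line from (283,200) to (323,470). Only the label slots show on the chest's face. I'll enlarge it before the lid closes off the chance.

```bash
python3 - <<'E'
from cell import *
from h import *
c=camera("scene");f=c["frame"][:,:,::-1].copy()
cv2.imwrite("pics/sc4.png",cv2.resize(f[180:350,290:350],None,fx=3.5,fy=3.5,interpolation=cv2.INTER_CUBIC))
w=camera("wrist");cv2.imwrite("pics/w1.png",w["frame"][:,:,::-1])
ex=np.array([np.cos(.0334),-np.sin(.0334),0]);ey=np.array([-ex[1],ex[0],0]);O=np.array([603.7,-4.3,0])
for y in(145,5,-5,-145):
  for x in(-85,-90,-95):print(y,x,((proj(c,O+x*ex+y*ey+[0,0,54])-[290,180])*3.5).round(1))
E
```

```text
145 -85 [63.5 92.9]
145 -90 [55.5 93.5]
145 -95 [47.4 94.2]
5 -85 [ 96.6 261.8]
5 -90 [ 87.7 262.7]
5 -95 [ 78.8 263.5]
-5 -85 [ 99.2 275.3]
-5 -90 [ 90.2 276.1]
-5 -95 [ 81.3 277. ]
-145 -85 [140.8 487.8]
-145 -90 [130.8 488.9]
-145 -95 [120.8 490. ]
```

View pics/sc4.png

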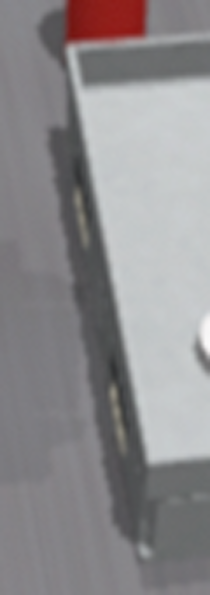

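View pics/w1.png

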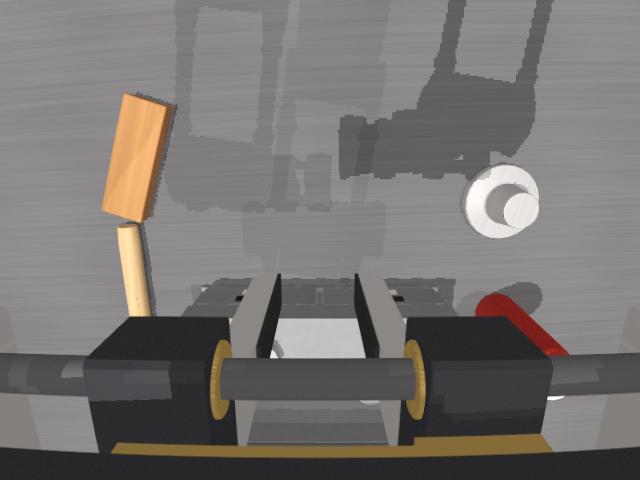

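At 3.5x the face is a straight line through the predicted x=-85 points with no front standing proud, so both drawers are home. The wrist view shows the offcut (140,155), the mallet and the flange (503,200) in place. Next I'll go over the lid with the fingers shut.

Call:
move_arm(motion=[[0,5,-10,0.3,0,0,1],[0,5,-10,0.3,0,0,1],[0,10,-5,0,0,0,1],[0,20,0,0,0,0,1],[0,30,0,0,0,0,1]])

```text
t: 8.05
ee_pos: [462.9, -0.8, 307.9]
ee_rot: [-3.105, 0.002, 1.53]
force: [-0.9, 0.1, 0.8]
gripper_width: 0.002
```

```bash
python3 plan.py 710 -8 320 1.5374 10
```

```text
[ 0.3 24.7 -2.1] [-0.04  0.   -0.01]
[ 0.3 24.7 -2. ] [-0.04  0.   -0.01]
[ 0.2 24.7 -1.9] [-0.04  0.   -0.01]
[ 0.2 24.7 -1.8] [-0.04  0.   -0.01]
[ 0.2 24.7 -1.8] [-0.04  0.   -0.01]
[ 0.2 24.7 -1.7] [-0.04  0.   -0.01]
[ 0.2 24.7 -1.6] [-0.04  0.   -0.01]
[ 0.2 24.7 -1.5] [-0.04  0.   -0.01]
[ 0.1 24.7 -1.4] [-0.04  0.   -0.01]
[ 0.1 24.7 -1.3] [-0.04  0.   -0.01]
[462.9  -0.8 307.9] [-3.105e+00  2.000e-03  1.530e+00] t 8.05 F [-0.9  0.1  0.8] gw 0.0
```

Call:
move_arm(motion=[[0,25,-5,-0.1,0,0,1],[0,25,-5,-0.1,0,0,1],[0,25,-5,-0.1,0,0,1],[0,25,-5,-0.1,0,0,1],[0,25,-5,0,0,0,1]])

```text
t: 8.68
ee_pos: [596.1, -5.9, 323.1]
ee_rot: [-3.141, 0.001, 1.53]
force: [0.3, 0.2, -0.2]
gripper_width: 0.007
```

```bash
python3 plan.py 710 -8 325 1.5374 5
```

```text
[ 0.5 22.8 -0.4] [-0.    0.   -0.01]
[ 0.5 22.8 -0.4] [-0.    0.   -0.01]
[ 0.4 22.8 -0.4] [-0.    0.   -0.01]
[ 0.4 22.8 -0.4] [-0.    0.   -0.01]
[ 0.4 22.8 -0.4] [-0.    0.   -0.01]
[596.1  -5.9 323.1] [-3.141e+00  1.000e-03  1.530e+00] t 8.675 F [ 0.3  0.2 -0.2] gw 0.01
```

Call:
move_arm(motion=[[0,23,0,0,0,0,1],[0,23,0,0,0,0,1],[0,23,0,0,0,0,1],[0,22,0,0,0,0,1],[0,22,0,0,0,0,1]])

```text
t: 9.3
ee_pos: [717.4, -10.5, 313.7]
ee_rot: [-3.136, -0.0, 1.53]
force: [-1.0, -0.4, -0.2]
gripper_width: 0.007
```

```bash
python3 plan.py 705 -8 240 1.5374 5; python3 - <<'E'
from cell import *
import cv2
c=camera("scene");cv2.imwrite("pics/sc5.png",c["frame"][:,:,::-1])
E
```

```text
[ 0.4 -2.4 14.8] [-0.01 -0.   -0.01]
[ 0.4 -2.4 14.8] [-0.01 -0.   -0.01]
[ 0.4 -2.4 14.8] [-0.01 -0.   -0.01]
[ 0.4 -2.5 14.8] [-0.01 -0.   -0.01]
[ 0.4 -2.5 14.8] [-0.01 -0.   -0.01]
[717.4 -10.5 313.7] [-3.136 -0.     1.53 ] t 9.3 F [-1.  -0.4 -0.2] gw 0.01
```

View pics/sc5.png

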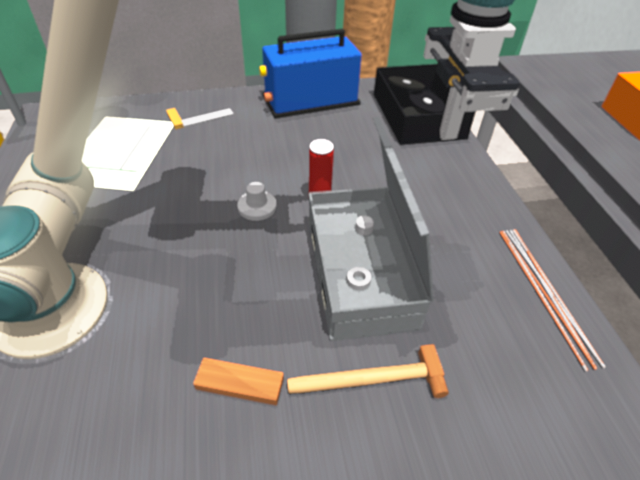

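The fingers are past the lid at (455,130), above and behind it. Now descend behind it.

Call:
move_arm(motion=[[0,-2,15,0,0,0,1],[0,-2,15,0,0,0,1],[0,-2,15,0,0,0,1],[0,-2,15,0,0,0,1],[0,-2,10,0,0,0,1]])

```text
t: 9.98
ee_pos: [711.9, -10.1, 231.6]
ee_rot: [-3.132, -0.002, 1.53]
force: [-0.0, 0.3, -0.7]
gripper_width: 0.005
```

Call:
move_arm(motion=[[0,-6,0,0,0,0,1],[0,-6,0,0,0,0,1],[0,-6,0,0,0,0,1],[0,-6,0,0,0,0,1],[0,-6,0,0,0,0,1]])

```text
t: 10.6
ee_pos: [680.5, -8.8, 232.3]
ee_rot: [-3.133, -0.001, 1.53]
force: [-0.6, -0.4, -0.1]
gripper_width: 0.004
```

Call:
move_arm(motion=[[0,-6,0,0,0,0,1],[0,-8,0,0,0,0,1],[0,-8,1,0,0,0,1],[0,-8,1,0,0,0,1],[0,-8,1,0,0,0,1]])

```text
t: 11.22
ee_pos: [643.9, -7.4, 230.4]
ee_rot: [3.141, -0.001, 1.53]
force: [4.1, 0.0, -0.6]
gripper_width: 0.008
```

```bash
cat > lid.py <<'E'
import numpy as np
from cell import *
p=observe()["ee_pos"];H=np.array([688.6,91])
for half in(6,8,11):
    v=np.array([H[0]-(p[0]-half),p[2]-H[1]]);d=np.hypot(*v);print(half,"a",np.arctan2(v[1],v[0])-np.arcsin(5/d),"r",np.sqrt(d*d-25))
E
python3 lid.py
```

```text
6 a 1.1882627046531842 r 148.29133349681956
8 a 1.175811269449412 r 148.98717145793168
11 a 1.1573650534086988 r 150.074860526973
```

Call:
move_arm(motion=[[0,-12,3,0,0,0,1],[0,-12,4,0,0,0,1],[0,-11,6,0,0,0,1],[0,-10,7,0,0,0,1],[0,-10,8,0,0,0,1]])

```text
t: 11.85
ee_pos: [584.5, -5.0, 201.8]
ee_rot: [3.14, -0.001, 1.53]
force: [3.4, 0.3, -0.3]
gripper_width: 0.004
```

```bash
python3 lid.py;python3 - <<'E'
from cell import *
import cv2
c=camera("scene");cv2.imwrite("pics/sc6.png",cv2.resize(c["frame"][50:350,250:550,::-1],None,fx=2,fy=2))
E
```

```text
6 a 0.7565442633261614 r 156.16816423341052
8 a 0.7478337100899412 r 157.58501508037236
11 a 0.735063678935514 r 159.7336819980455
```

View pics/sc6.png

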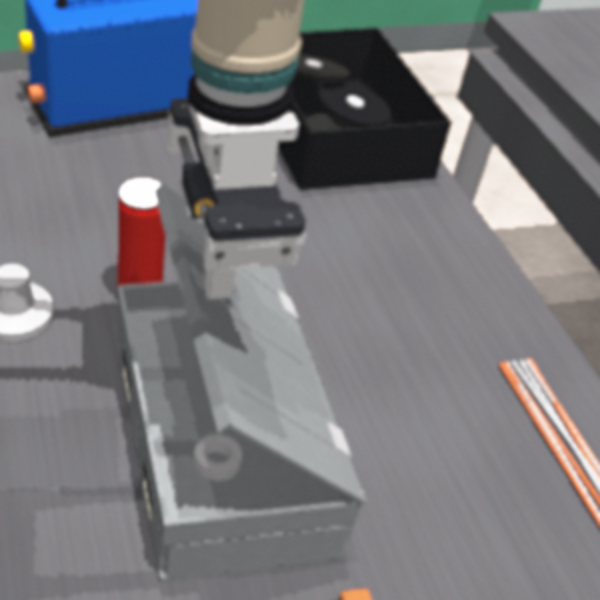

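The lid is about 0.75 rad open, with the fingertips on its outer face near (218,290), about 20 mm inside the free edge. Spray can and collar look undisturbed. Continuing the arc.

Call:
move_arm(motion=[[0,-8,9,0,0,0,1],[0,-7,10,0,0,0,1],[0,-6,10,0,0,0,1],[0,-5,10,0,0,0,1],[0,-4,10,0,0,0,1]])

```text
t: 12.52
ee_pos: [548.2, -3.4, 150.0]
ee_rot: [-3.136, -0.001, 1.53]
force: [1.2, -0.6, 0.9]
gripper_width: 0.005
```

```bash
python3 lid.py
```

```text
6 a 0.35116510245086135 r 157.79165171266075
8 a 0.3468560401409389 r 159.64953378176057
11 a 0.34057852460131505 r 162.44268548173943
```

Call:
move_arm(motion=[[0,-2,10,0,0,0,1],[0,-1,9,0,0,0,1],[0,0,8,0,0,0,1],[0,0,7,0,0,0,1],[0,1,6,0,0,0,1]])

```text
t: 13.15
ee_pos: [542.4, -2.9, 105.9]
ee_rot: [-3.129, -0.001, 1.53]
force: [-0.3, 0.2, 2.3]
gripper_width: 0.004
```

```bash
python3 lid.py
```

```text
6 a 0.06470367701423974 r 152.834570622467
8 a 0.06386844825056878 r 154.8262633776685
11 a 0.06265517671302326 r 157.8141964865556
```

Call:
move_arm(motion=[[0,0,3,0,0,0,1],[0,0,3,0,0,0,1],[0,0,3,0,0,0,1],[0,0,2,0,0,0,1],[0,0,2,0,0,0,1]])

```text
t: 13.78
ee_pos: [542.4, -2.9, 96.1]
ee_rot: [-3.13, -0.001, 1.531]
force: [-4.8, 0.9, 14.3]
gripper_width: 0.004
```

Tip height is 96.1 mm, which is the shut height of 91+5, and the force has risen to 14 N. I'll hold briefly, then lift straight off.

Call:
move_arm(motion=[[0,0,2,0,0,0,1],[0,0,2,0,0,0,1],[0,0,1,0,0,0,1],[0,0,0,0,0,0,1],[0,0,-2,0,0,0,1]])

```text
t: 14.4
ee_pos: [543.1, -2.9, 98.3]
ee_rot: [-3.135, -0.001, 1.531]
force: [0.2, -0.2, -0.1]
gripper_width: 0.006
```

Call:
move_arm(motion=[[0,0,-5,0,0,0,1],[0,0,-15,0,0,0,1],[0,0,-30,0,0,0,1],[0,0,-40,0,0,0,1],[0,0,-40,0,0,0,1]])

```text
t: 15.02
ee_pos: [543.0, -2.9, 231.4]
ee_rot: [-3.13, -0.001, 1.531]
force: [0.4, 0.7, -0.9]
gripper_width: 0.004
```

Call:
move_arm(motion=[[0,-30,-20,0,0,0,1],[0,-40,-10,0,0,0,1],[0,-40,0,0,0,0,1],[0,-40,0,0,0,0,1],[0,-30,0,0,0,0,1]])

```text
t: 15.65
ee_pos: [363.9, 3.8, 271.7]
ee_rot: [3.136, 0.001, 1.531]
force: [0.8, 0.6, 0.7]
gripper_width: 0.004
```

Call:
move_arm(motion=[[50,0,0,0,0,0,1],[50,0,0,0,0,0,1],[50,0,0,0,0,0,1],[40,0,0,0,0,0,1],[30,0,0,0,0,0,1]])

```text
t: 16.27
ee_pos: [373.2, 226.9, 278.1]
ee_rot: [3.123, -0.001, 1.521]
force: [-0.6, -0.5, 0.3]
gripper_width: 0.005
```

```bash
python3 - <<'E'
from cell import *
import cv2
print(observe()["ee_pos"],observe()["force"],observe()["t"])
c=camera("top");cv2.imwrite("pics/top9.png",c["frame"][:,:,::-1])
c=camera("scene");cv2.imwrite("pics/sc9.png",cv2.resize(c["frame"][130:400,180:480,::-1],None,fx=2.2,fy=2.2))
E
```

```text
[373.21197728 226.9009838  278.13184604] [-0.64074376 -0.47308574  0.27012598] 16.275
```

View pics/top9.png

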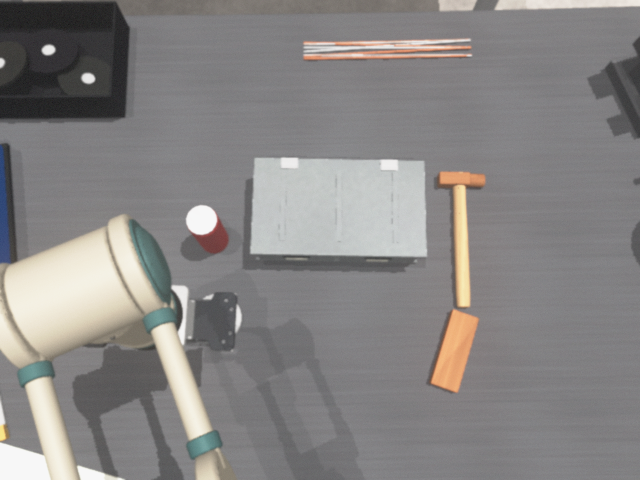

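View pics/sc9.png

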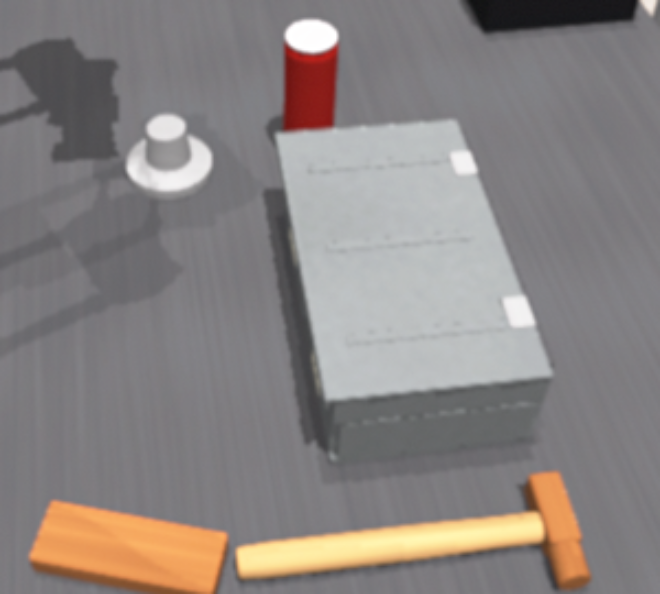

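The lid lies flat on the rim, with its front edge at y≈258 in the top view and no gap in the scene view. Both fronts are flush and every loose thing on the bench is where it was. The arm is at z 278 with about 0 N. Handing in.

```bash
python3 -c "
from cell import *
print(abs(observe()['dq']).max());print(close_job())"
```

```text
0.048399554920947586
the job is handed in; nothing more can be done
None
```

The chest is closed and I handed the job in at about 16 s; `close_job()` reports no verdict. I pushed both drawers home together with the open fingertips. Then I went over the lid and pushed it down from behind with the shut fingers, in small steps, until it was shut.

**Drawers:** the fingers stalled against the stops at about 7 N. Enlarged pictures showed both fronts flush with the chest.

**Lid:** the fingertips stopped at 96.1 mm, which is the shut height (91 + 5 mm), at about 14 N. The final pictures showed no gap at the rim.

**Loose things:** the spray can, mallet, flange and offcut looked unmoved in the last pictures. I couldn't see the bush and collar once the lid was shut; the bush last showed in place before the lid push, and the collar with the lid half down.

**Arm:** it ended clear at z about 278 mm with no contact force. One joint was still settling at 0.05 rad/s.

No check failed or disagreed with another.

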